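Latch the board tester shut, power it up and start the test

ROBOT

A 6-joint arm with a two-finger parallel gripper is mounted at the origin on a cart in front of the work surface, level with it; the furniture and walls round the work are solid. World frame = base frame: x ahead of the robot, y to its left, z up, the work surface at z = 0. Lengths are in m, angles in rad, forces in N, time in s.
With the tool pointing down it reaches from about 0.225 to 0.725 m from the base axis. Payload 3.1 kg.
Tool frame: the origin (TCP) lies midway between the tips of the shut fingers; the grasp point (between the pads) lies 19 mm behind it; z points along the fingers, y is the line along which they close (so a half turn about z gives the same grasp; the last joint's range is limited). The gripper opens to 85 mm and grips with 20 to 120 N. Pads are 22 mm wide; open, the fingers measure 114 mm over their backs; the gripper's body (76 mm by 85 mm) begins 54 mm behind the grasp point. The pads swing forward as they close: fully open they stand 13 mm farther back than shut.
Start: joints at [0.976, 0.048, 0.099, 1.622, 0, 1.443], TCP at [0.236, 0.469, 0.231] pointing down, gripper open.
Joint ranges: [-2.91, 2.91], [-0.99, 1.94], [-1.21, 1.42], [-2.12, 2.29], [-1.49, 1.47], [-3.14, 3.14]. Speed limits (rad/s): [2.79, 2.79, 3.14, 3.14, 3.14, 3.14].

INTERFACE

Orientations are given as a rotation vector (axis times angle).
In Python, from station import bot gives the robot as it stands.
- The arm moves only by the tool servo_tool, never from a script. Its arguments are lists of equal length, an entry for each row: "delta_pos": the shift along the tool's x, y, z scaled (see below), a list of three; "rotation": the turn, a rotation vector about the tool's x, y, z scaled (see below), a list of three; "claw": the opening, from 0 (shut) to 1 (fully open). A call has 1 to 5 rows; each row shifts and turns the commanded pose from where the row before left it, along the tool's axes as they then stand; what a row does not reach is not made up. The controller multiplies each number of a shift by 0.1 m and each number of a turn by 90 degrees. A row lasts 1/10 s, in which the tool goes at most 50 mm and 8.59 degrees, less where a joint would pass 70% of its speed; a pose out of reach is approached as far as the arm can. A call with a number of a shift or a turn outside -1 to 1 is refused whole. A call with a gripper value outside its range is refused whole. The fingers move at their own pace and stop on an object; "squeeze" is the grip in N (left out, the last holds). Time passes only in rows, so rows that do not move let the fingers close. It gives the time, the measured TCP pose, the force, the opening and the grip force at its end, in the units of the state.
- bot.get_state(): the state, without advancing time (a new reading comes with each control period).
- bot.grab_frame(name): name is "scene" or "top"; returns the picture (480x640x3 uint8, red, green, blue); there is no depth.
- bot.camera_info(name): a dict with "fov_y" (degrees; the focal length in pixels is half the picture's height over the tangent of half this angle, whatever the lens; pixels are square), "cx", "cy" (the principal point, pixels), "k1" (the pictures are not rectified: a ray, as slopes to the right and down, at radius r is drawn at 1 + k1 r^2 times it, then the intrinsics apply), "world_from_camera" (4x4, takes a point from camera to world coordinates). Camera axes: x right, y down, z forward; pixel columns grow to the right and rows downward; lengths in m; the calibration is good to about 2 mm. A picture is of the moment at which its call begins. camera_info takes no time and is no camera call.
- bot.finish_job(): hands the job in; it is judged then, once.
The state is a dict: "clock": time; "joint_pos": joint angles; "dq": joint speeds; "joint_torque": joint torques, N m; "eef_pos": TCP position; "tool_rot": TCP orientation; "wrist_force": force on the tool from outside, world axes, zero at the start; "wrist_torque": the same for the moment, N m; "gripper_width": finger opening in m; "gripper_force": force on a finger pad.
Only numpy, scipy, OpenCV 4.12 (cv2) and the standard library are available. Lean on these libraries where they do the work, as an engineer would, in place of code of your own. Each camera call takes 0.05 s, during which the arm holds its last target. There are 200 camera calls.

TASK

A board is ready in the test jig: with your fingertips, push the raised lid down by the black pad on its front bar until the spring catch snaps over and keeps it shut, and only then switch the power on by pressing down the white-barred end of the orange rocker. With the power on, press the green button fully in and let it come back out to start the test. Only touch and press: lift nothing, do not swing the lid any further open, leave the red button alone, keep off the board in the nest and do not disturb the things lying round the jig.

Things in the scene. Friction and masses are not known exactly. Their poses are not given: they have to be found in the camera images.
- jig: the board test jig, fixed: a blue box 170 deep (x), 216 wide (y), 50 mm high; origin at the centre of its underside, x away from its front, y to its left, z up. Left: the nest with the board, under the lid, and rubber stops 70 mm high at (-62, -18) and (-62, 82) mm. Right: a white panel along y = -72 mm with, back to front, orange rocker (x = 45), green button (x = -8), red button (x = -58 mm)
- lid_hinge (a point): the middle of the lid's hinge axis, which runs along the jig's y; 74 mm above the bench, at the jig's (66, 32, 74) mm. It does not move with the lid
- lid (a joint): angle of the lid above level, rad: 0 = hard down on its stops; held by the catch it rests at 0.016; starts at 0.62 to 0.9. A hinge spring lifts it: let go before the catch snaps it rises to about 0.6 to 0.7. Pushed at the pad it takes 1 to 3 N, then about 5 N from 0.10 to 0.05, where the catch gives way; the catch snaps over at about 0.01, so push on to the stop
- lid_pad (a point): middle of the top of the black rubber pad (22 mm along the lid, 50 mm across) on the lid's front bar, 127 mm from the hinge axis and 6 mm above the lid's middle plane; moves with the lid. The lid is an aluminium frame with a clear window, 124 mm wide, 8 mm thick, reaching from 14 to 142 mm from the axis. x points along the lid to the hinge, z is its upper normal
- power_on_end (a point): middle of the upper face of the white-barred end of the orange power rocker (34 mm along the jig's x, 24 mm wide; the white bar is on the end away from the jig's front); about 62 mm above the bench while off, 10 mm from the rocker's pivot; goes down about 4 mm when pressed
- power (a joint): angle of the power rocker, rad: 0 = off (white-barred end up), 0.36 = on (that end down). Its spring resists with about 4 N at the white-barred end, past the middle (0.18) it snaps over by itself; it stays at either end
- start_top (a point): centre of the top face of the green start button (24 mm across, in a dark collar 40 mm across), 68 mm above the bench; moves with the button
- start (a joint): travel of the green button, m: 0 out, 0.006 fully in; a spring returns it; 5 N press it fully in
- stop_top (a point): centre of the top face of the red button, like the green one, 50 mm nearer the jig's front
- stop (a joint): travel of the red button, m: 0 out, 0.006 fully in; 5 N
- radio_board: the board under test, 32 x 52 x 14 mm, loose in the black nest; origin at the centre of its underside
- nest (a point): centre of the nest, where the board's origin lies, 50 mm above the bench; fixed to the jig
- spare_board: another small green radio board, 32 x 52 x 14 mm, lying on the bench right of the jig, loose; origin at the centre of its underside
- marker_pen: white and blue marker pen, 129 x 13 x 15 mm, lying on the bench right of the jig, loose; origin at the centre of its underside, x along it
- screwdriver_2: small blue screwdriver, 111 x 13 x 13 mm, lying on the bench in front of the jig, loose; origin at the centre of its underside, x along it
- solder_reel: white reel of solder wire, 57 x 59 x 69 mm, standing on the bench behind the jig, loose; origin at the centre of its underside
- catch_nose (a point): top of the steel spring catch that stands in front of the jig at its y = 32 mm, 20 mm wide, up to 78 mm above the bench, from 86 to 120 mm ahead of the jig's centre. The strike pin on the lid's front edge pushes it forward by itself, and it snaps back over the pin. It need not be touched
Things that resemble listed ones, but are neither listed nor needed, are in the scene too. What is shaped like the marker_pen but turquoise is not meant. Of the things that look like the solder_reel, take the one that is farthest to the robot's left at the start.

How it is judged:
On the way, in this order (a step that is already met when the one before it is completed fails the run):
1. the lid is down and held by the catch (lid joint below 0.03 rad) with the power still off (value of joint lid below 0.03 rad and value of joint power below 0.1 rad), for 0.2 s.
2. the power rocker has snapped to on with the lid shut (value of joint power above 0.3 rad and value of joint lid below 0.03 rad), for 0.2 s.
3. the green button is pressed in (over 4.5 of its 6 mm) with the power on and the lid shut (all of step 2 and value of joint start above 0.0045 m), for 0.05 s.
At the end, for the whole second after the job is handed in: lid held shut by its catch (below 0.03 rad), rocker on (above 0.3 rad), green and red buttons out (within 1.5 mm), the board seated in the nest (within 6 mm sideways, 4 mm up), the things round the jig at rest (all of step 2 and value of joint lid above -0.01 rad and value of joint each of start, stop below 0.0015 m and horizontal distance between radio_board and nest below 0.006 m and z of radio_board in the frame of nest below 0.004 m and linear speed of each of spare_board, marker_pen, screwdriver_2, solder_reel below 0.02 m/s); the robot touches nothing.
It fails at once if the power is switched on while the lid is not shut (value of joint power above 0.2 rad and value of joint lid above 0.04 rad).
It fails at once if the red button is pressed (over 3 mm), or the green one with the power off ((value of joint start above 0.003 m and value of joint power below 0.18 rad) or value of joint stop above 0.003 m).
It fails at once if the lid is swung farther open (above 1.0 rad) (value of joint lid above 1 rad).
It fails at once if the board is lifted or shoved out of its nest, or touched by the robot (z of radio_board in the frame of nest above 0.005 m or horizontal distance between radio_board and nest above 0.008 m or contact force between any of the fingers, the arm and radio_board above 0.5 N).
It fails at once if a thing lying round the jig is moved or lifted by more than 15 mm (distance of any of spare_board, marker_pen, screwdriver_2, solder_reel from where it was at the start of the episode above 0.015 m).
It also fails if it takes over 45 s, if anything falls off the work surface, if the arm or the gripper's body presses on something with over 40 N, if the wrist force passes 120 N, or if a joint passes its speed limit or range.

## Working session

There is one attempt and no reset: what is moved stays moved. The work goes in short steps, Python scripts to look and compute and a tool call to move; the robot and the scene stay as the last step left them, time stands still between calls to the robot, and variables do not carry over. Pictures are saved under pics/ and viewed, at most 10 in all, crops included, and the job is handed in when it is done.

Besides the shell and the picture viewer there is one more tool, called after "Request:" as name(argument=value, ...), one argument or row to a line, values as JSON. servo_tool: Moves the arm, as the interface text tells. Its arguments: {"type":"object","properties":{"delta_pos":{"type":"array","items":{"type":"array","items":{"type":"number"}}},"rotation":{"type":"array","items":{"type":"array","items":{"type":"number"}}},"claw":{"type":"array","items":{"type":"number"}},"squeeze":{"type":"number"}},"required":["delta_pos","rotation","claw"]}

```bash
mkdir -p pics; python3 - <<'E'
from station import bot
import cv2
for n in("scene","top"):
    cv2.imwrite(f"pics/{n}0.png",bot.grab_frame(n)[:,:,::-1]); print(bot.camera_info(n))
s=bot.get_state();print(s)
E
```

```text
{'fov_y': 54.82842887793598, 'cx': 325.1556388849774, 'cy': 231.39759276697467, 'k1': -0.0009489783375523504, 'world_from_camera': array([[-5.76534857e-01, -6.12686244e-01,  5.40576660e-01,
         4.78774122e-02],
       [-8.17033523e-01,  4.38763758e-01, -3.74089009e-01,
        -2.98674745e-04],
       [-7.98625759e-03, -6.57344606e-01, -7.53547801e-01,
         7.13353075e-01],
       [ 0.00000000e+00,  0.00000000e+00,  0.00000000e+00,
         1.00000000e+00]])}
{'fov_y': 47.137658366996185, 'cx': 322.5930010201255, 'cy': 237.3461613124414, 'k1': -0.02234269601397493, 'world_from_camera': array([[ 0.00428424, -0.99403743,  0.10895517,  0.41855702],
       [-0.99996739, -0.00351274,  0.00727185, -0.33618146],
       [-0.00684576, -0.10898277, -0.99402007,  0.91543939],
       [ 0.        ,  0.        ,  0.        ,  1.        ]])}
{'clock': 0.1, 'joint_pos': array([9.76194525e-01, 4.86867418e-02, 9.77347526e-02, 1.62197971e+00,
       1.01346753e-06, 1.44300483e+00]), 'dq': array([ 0.00094954,  0.00152606,  0.00192544,  0.00065761, -0.00153287,
       -0.0006422 ]), 'joint_torque': array([ 2.39341120e-03, -3.39851975e+01,  3.20935428e+01,  1.57960563e-02,
       -1.33128824e-04, -9.05470898e-06]), 'eef_pos': array([0.23596783, 0.46836707, 0.23021906]), 'tool_rot': array([-0.72644911, -3.05567004,  0.00313648]), 'wrist_force': array([ 0.68116205, -0.6262455 , -0.51229128]), 'wrist_torque': array([ 0.04419884,  0.02190192, -0.00138869]), 'gripper_force': 0.0, 'gripper_width': 0.08538872117398436}
```

View pics/scene0.png

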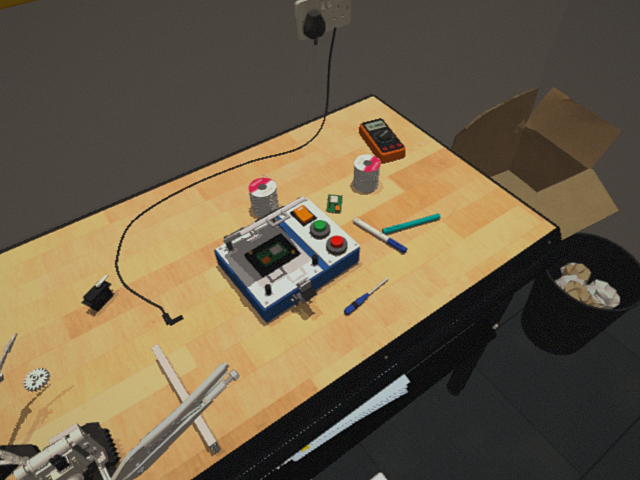

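View pics/top0.png

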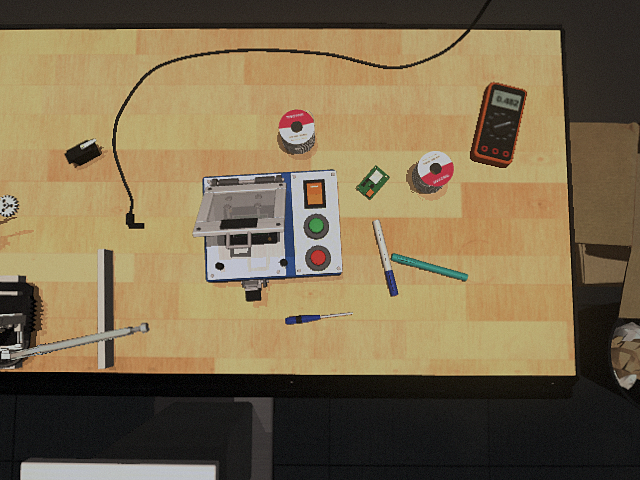

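The top picture shows the jig at about columns 203–342, rows 170–282. Its rocker is near (315,193), green button (316,225), red button (317,258), and the lid pad near (238,225). I'll measure these next.

```bash
cat > h.py <<'E'
import numpy as np, cv2
from station import bot
def K(n):
    c=bot.camera_info(n); f=240/np.tan(np.radians(c['fov_y']/2)); return c,f,c['world_from_camera']
def ray(n,u,v):
    c,f,T=K(n); d=np.array([(u-c['cx'])/f,(v-c['cy'])/f]); p=d.copy()
    for _ in range(10): p=d/(1+c['k1']*(p@p))
    return T[:3,3],T[:3,:3]@np.r_[p,1]
def at(n,u,v,z):
    o,d=ray(n,u,v); return o+d*(z-o[2])/d[2]
def proj(n,P):
    c,f,T=K(n); q=T[:3,:3].T@(np.asarray(P)-T[:3,3]); p=q[:2]/q[2]; p=p*(1+c['k1']*(p@p)); return p*f+[c['cx'],c['cy']]
E
python3 - <<'E'
from h import *
for n,box in(("scene",(280,195,360,260)),("top",(295,170,345,280))):
    im=cv2.imread(f"pics/{n}0.png"); hsv=cv2.cvtColor(im,cv2.COLOR_BGR2HSV)
    x0,y0,x1,y1=box
    for nm,lo,hi,z in(("green",(50,120,60),(85,255,255),.068),("red",(172,120,80),(180,255,255),.068),("red2",(0,150,80),(5,255,255),.068),("orange",(8,180,120),(20,255,255),.06)):
        m=cv2.inRange(hsv,lo,hi)[y0:y1,x0:x1]; k,l,s,c=cv2.connectedComponentsWithStats(m)
        if k<2: continue
        i=1+np.argmax(s[1:,4]); u,v=c[i]+[x0,y0]; print(n,nm,s[i],u,v,at(n,u,v,z).round(4))
im=cv2.imread("pics/top0.png")[160:305,190:350]
cv2.imwrite("pics/c1.png",cv2.resize(im,None,fx=4.1,fy=4.1,interpolation=cv2.INTER_CUBIC))
im=cv2.imread("pics/scene0.png")[190:325,205:365]
cv2.imwrite("pics/c2.png",cv2.resize(im,None,fx=4.4,fy=4.4,interpolation=cv2.INTER_CUBIC))
E
```

```text
scene green [ 34  25  12  11 100] 319.48 224.95 [ 0.5301 -0.3213  0.068 ]
scene red [58 50  2  2  2] 338.5 245.5 [ 0.4693 -0.3208  0.068 ]
scene red2 [ 51  41  12  12 115] 336.54782608695655 240.96521739130435 [ 0.4799 -0.3242  0.068 ]
scene orange [ 14  11  19  15 156] 303.0576923076923 213.53846153846155 [ 0.5791 -0.3163  0.06  ]
top green [ 14  48  15  15 160] 315.8625 224.85625 [ 0.5309 -0.3194  0.068 ]
top red2 [ 16  80  15  15 176] 317.78977272727275 257.1136363636364 [ 0.4807 -0.3227  0.068 ]
top orange [ 12  13  15  17 150] 313.58 189.0 [ 0.5891 -0.3154  0.06  ]
```

View pics/c1.png

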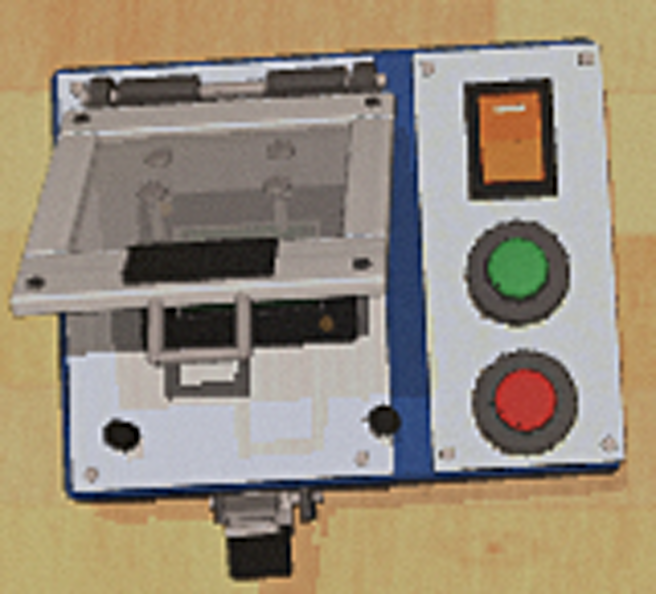

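View pics/c2.png

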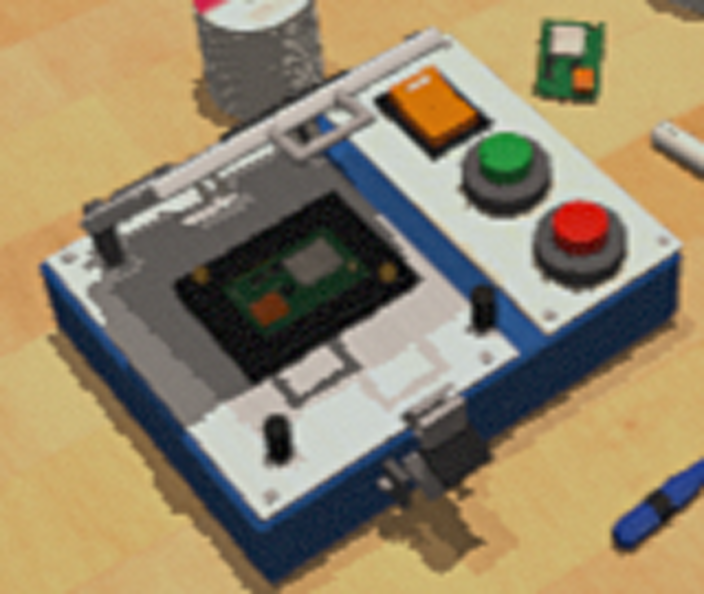

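Both crops agree. In the top view the pad is at about (239.0,223.4), the white bar at (314.4,186.1), and the stops' tops near (283.9,262.0) and (219.8,265.9).

```bash
python3 - <<'E'
from h import *
from scipy.optimize import least_squares
P=np.array([[-8,-72,68],[-58,-72,68],[-62,-18,70],[-62,82,70]])/1e3
obs=[("top",0,315.86,224.86),("top",1,317.79,257.11),("top",2,283.9,261.5),("top",3,219.8,265.5),("scene",0,319.48,224.95),("scene",1,336.55,240.97),("scene",2,205+484/4.4,190+291/4.4),("scene",3,205+278/4.4,190+421/4.4)]
def W(x,p): 
    c,s=np.cos(x[2]),np.sin(x[2]); return np.array([x[0]+c*p[0]-s*p[1],x[1]+s*p[0]+c*p[1],p[2]])
f=lambda x:np.concatenate([proj(n,W(x,P[i]))-[u,v] for n,i,u,v in obs])
r=least_squares(f,[.534,-.248,.06],loss='soft_l1'); x=r.x; print(x,f(x).reshape(-1,2).round(1).tolist())
np.save("jig.npy",x)
pad=lambda a:W(x,np.array([.066-.127*np.cos(a)-.006*np.sin(a),.032,.074+.127*np.sin(a)+.006*np.cos(a)]))
for a in(.6,.7,.75,.8,.85,.9): print(a,pad(a).round(4),proj("top",pad(a)).round(1))
for a in (.3,.1,0): print(a,pad(a).round(4))
e=W(x,np.array([.055,-.072,.062]));print("end",e,proj("top",e),proj("scene",e),"green",W(x,P[0]))
E
```

```text
[ 0.53381368 -0.2486883   0.06722781] [[1.0, 0.2], [1.1, -0.0], [0.1, 0.3], [-0.5, 0.4], [-0.3, -0.1], [-0.2, -0.4], [-0.6, 0.0], [-0.8, 0.4]]
0.6 [ 0.4896 -0.2196  0.1507] [243.2 246.2]
0.7 [ 0.4967 -0.2191  0.1604] [241.9 240.4]
0.75 [ 0.5007 -0.2188  0.165 ] [241.2 237.1]
0.8 [ 0.5049 -0.2186  0.1693] [240.6 233.7]
0.85 [ 0.5094 -0.2183  0.1734] [240.  230.1]
0.9 [ 0.5141 -0.2179  0.1772] [239.4 226.4]
0.3 [ 0.4747 -0.2206  0.1173]
0.1 [ 0.4708 -0.2209  0.0926]
0 [ 0.4708 -0.2209  0.08  ]
end [ 0.59352619 -0.31683091  0.062     ] [314.50416638 186.00029973] [299.17613019 208.3530994 ] green [ 0.53066851 -0.32106307  0.068     ]
```

Request:
servo_tool(
  delta_pos=[
    [0,0,-0.1],
    [0,0,-0.1],
    [0,0,0],
    [0,0,0],
    [0,0,0],
  ],
  rotation=[
    [0,0,-0.085],
    [0,0,-0.085],
    [0,0,-0.085],
    [0,0,-0.085],
    [0,0,0],
  ],
  claw=[0,0,0,0,0],
  squeeze=40,
)

```text
clock: 0.6
eef_pos: [0.2361, 0.4686, 0.2508]
tool_rot: [0.105, -3.139, 0.001]
wrist_force: [0.2, 1.0, -0.1]
gripper_width: 0.0125
gripper_force: 0.0
```

Request:
servo_tool(
  delta_pos=[
    [-0.14,-0.38,0],
    [-0.14,-0.38,0],
    [-0.14,-0.38,0],
    [-0.14,-0.38,0],
    [-0.14,-0.38,0],
  ],
  rotation=[
    [0,0,0],
    [0,0,0],
    [0,0,0],
    [0,0,0],
    [0,0,0],
  ],
  claw=[0,0,0,0,0],
)

```text
clock: 1.1
eef_pos: [0.319, 0.2824, 0.2509]
tool_rot: [0.101, -3.14, 0.001]
wrist_force: [1.2, 0.4, 0.3]
gripper_width: 0.0003
gripper_force: 0.0
```

Request:
servo_tool(
  delta_pos=[
    [-0.14,-0.38,0],
    [-0.14,-0.38,0],
    [-0.14,-0.38,0],
    [-0.14,-0.38,0],
    [-0.14,-0.38,0],
  ],
  rotation=[
    [0,0,0],
    [0,0,0],
    [0,0,0],
    [0,0,0],
    [0,0,0],
  ],
  claw=[0,0,0,0,0],
)

```text
clock: 1.6
eef_pos: [0.4017, 0.0975, 0.251]
tool_rot: [0.1, -3.14, -0.0]
wrist_force: [0.4, 0.2, 0.3]
gripper_width: -0.0
gripper_force: 0.0
```

```bash
cat >> h.py <<'E'
def st():
    from scipy.spatial.transform import Rotation as R
    s=bot.get_state(); x=np.load("jig.npy"); c,sn=np.cos(x[2]),np.sin(x[2]); d=s['eef_pos'][:2]-x[:2]
    M=R.from_rotvec(s['tool_rot']).as_matrix()
    print("t",round(s['clock'],2),"jig mm",(np.r_[c*d[0]+sn*d[1],-sn*d[0]+c*d[1],s['eef_pos'][2]]*1e3).round(1),"F",s['wrist_force'].round(1),"toolx deg",np.degrees(np.arctan2(M[1,0],M[0,0])).round(2),"tz",M[:,2].round(3),"w",round(s['gripper_width'],4),"q",s['joint_pos'].round(2))
E
python3 -c "from h import *; st()"
```

```text
t 1.6 jig mm [-108.6  354.3  251. ] F [0.4 0.2 0.3] toolx deg -176.34 tz [-0.  0. -1.] w -0.0 q [ 0.08 -0.23 -0.12  1.68  0.    0.01]
```

Request:
servo_tool(
  delta_pos=[
    [-0.13,-0.35,0],
    [-0.13,-0.35,0],
    [-0.13,-0.35,0],
    [-0.13,-0.35,0],
    [-0.13,-0.35,0],
  ],
  rotation=[
    [0,0,0],
    [0,0,0],
    [0,0,0],
    [0,0,0],
    [0,0,0],
  ],
  claw=[0,0,0,0,0],
)

```text
clock: 2.1
eef_pos: [0.4783, -0.0726, 0.2509]
tool_rot: [0.1, -3.139, -0.001]
wrist_force: [1.0, -1.2, -0.0]
gripper_width: 0.0001
gripper_force: 0.0
```

Request:
servo_tool(
  delta_pos=[
    [-0.14,-0.35,0],
    [-0.14,-0.35,0],
    [-0.14,-0.35,0],
    [-0.14,-0.35,0],
    [0,0,0],
  ],
  rotation=[
    [0,0,0],
    [0,0,0],
    [0,0,0],
    [0,0,0],
    [0,0,0],
  ],
  claw=[0,0,0,0,0],
)

```text
clock: 2.6
eef_pos: [0.5441, -0.2111, 0.2483]
tool_rot: [0.094, -3.137, 0.0]
wrist_force: [-0.3, 0.4, 0.1]
gripper_width: -0.0001
gripper_force: 0.0
```

```bash
python3 - <<'E'
from h import *
st()
im=bot.grab_frame("top")[:,:,::-1][150:310,190:370]
im2=bot.grab_frame("scene")[:,:,::-1][100:330,180:380]
a=cv2.resize(im,(405,360),interpolation=cv2.INTER_CUBIC);b=cv2.resize(im2,(313,360),interpolation=cv2.INTER_CUBIC)
cv2.imwrite("pics/d1.png",np.hstack([a,b]))
E
```

```text
t 2.6 jig mm [ 12.8  36.8 248.3] F [-0.3  0.4  0.1] toolx deg -176.57 tz [-0.003 -0.    -1.   ] w -0.0001 q [-0.48  0.21  0.31  1.67 -0.   -0.54]
```

View pics/d1.png

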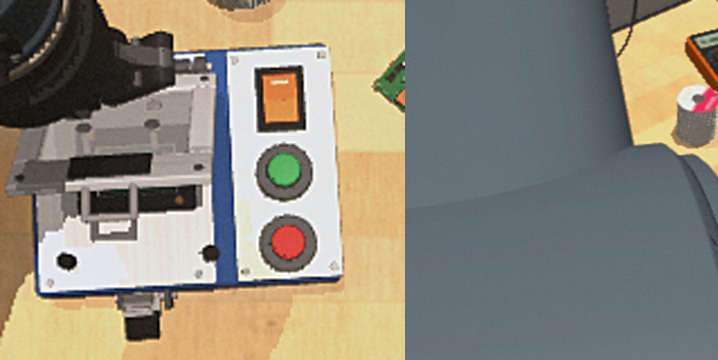

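The top view shows the lid still open and the gripper above and behind the pad. The arm blocks the scene camera. I'll descend to just above the pad, then follow its arc.

Request:
servo_tool(
  delta_pos=[
    [0.02,-0.05,0.2],
    [0,0,0.2],
    [0,0,0.08],
    [0,0,0],
  ],
  rotation=[
    [0,0,0],
    [0,0,0],
    [0,0,0],
    [0,0,0],
  ],
  claw=[0,0,0,0],
)

```text
clock: 3.1
eef_pos: [0.5406, -0.2106, 0.202]
tool_rot: [0.106, -3.137, -0.003]
wrist_force: [-0.0, -0.2, -0.5]
gripper_width: 0.0001
gripper_force: 0.0
```

```bash
python3 -c "from h import *; st()"
```

```text
t 3.1 jig mm [  9.3  37.5 202. ] F [-0.  -0.2 -0.5] toolx deg -176.12 tz [-0.003  0.002 -1.   ] w 0.0001 q [-0.49  0.19  0.2   1.58  0.   -0.55]
```

Request:
servo_tool(
  delta_pos=[
    [0.07,-0.05,0.1],
    [0.07,0,0.12],
    [0.07,0,0.07],
    [0.07,0,0.07],
    [0,0,0],
  ],
  rotation=[
    [0,0,0],
    [0,0,0],
    [0,0,0],
    [0,0,0],
    [0,0,0],
  ],
  claw=[0,0,0,0,0],
)

```text
clock: 3.6
eef_pos: [0.5137, -0.2186, 0.1681]
tool_rot: [-0.105, 3.139, -0.001]
wrist_force: [0.2, 0.4, -0.5]
gripper_width: -0.0
gripper_force: 0.0
```

```bash
python3 - <<'E'
from h import *
st()
im=bot.grab_frame("top")[:,:,::-1][150:310,180:340]
cv2.imwrite("pics/e1.png",cv2.resize(im,(600,600),interpolation=cv2.INTER_CUBIC))
E
```

```text
t 3.6 jig mm [-18.   31.4 168.1] F [ 0.2  0.4 -0.5] toolx deg -176.16 tz [ 0. -0. -1.] w -0.0 q [-0.52  0.13  0.06  1.5  -0.   -0.59]
```

View pics/e1.png

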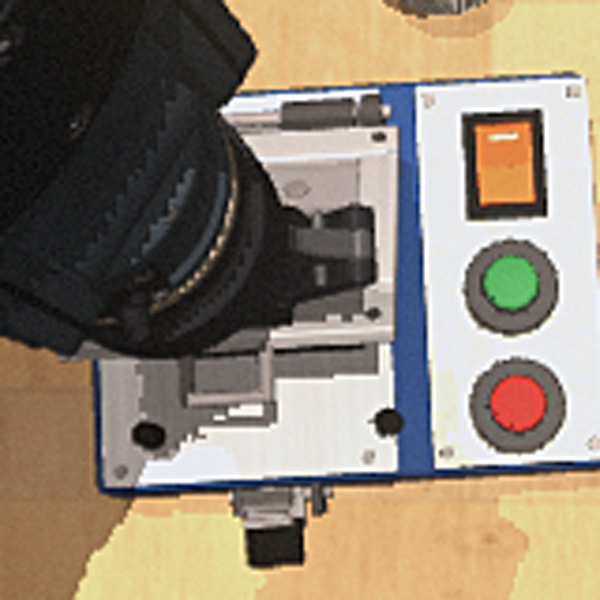

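The lid's front edge has moved down slightly, so the fingertips are pushing it. I'll keep following the arc.

Request:
servo_tool(
  delta_pos=[
    [0.07,0,0.1],
    [0.07,0,0.1],
    [0.055,0,0.09],
    [0.04,0,0.08],
    [0.03,0,0.06],
  ],
  rotation=[
    [0,0,0],
    [0,0,0],
    [0,0,0],
    [0,0,0],
    [0,0,0],
  ],
  claw=[0,0,0,0,0],
)

```text
clock: 4.15
eef_pos: [0.4879, -0.2212, 0.1245]
tool_rot: [-0.105, 3.139, -0.002]
wrist_force: [-1.1, -0.5, 2.7]
gripper_width: 0.0002
gripper_force: 1.2
```

```bash
python3 -c "from h import *; st()"
```

```text
t 4.15 jig mm [-44.   30.5 124.5] F [-1.1 -0.5  2.7] toolx deg -176.15 tz [ 0.001 -0.001 -1.   ] w 0.0002 q [-0.55  0.08 -0.08  1.41 -0.   -0.62]
```

Contact force is 2.7 N, as expected. Next I'll push down to the stop.

Request:
servo_tool(
  delta_pos=[
    [0.05,0,0.1],
    [0.03,0,0.09],
    [0.02,0,0.08],
    [0.01,0,0.07],
    [0,0,0.06],
  ],
  rotation=[
    [0,0,0],
    [0,0,0],
    [0,0,0],
    [0,0,0],
    [0,0,0],
  ],
  claw=[0,0,0,0,0],
)

```text
clock: 4.65
eef_pos: [0.4767, -0.2217, 0.0843]
tool_rot: [-0.106, 3.14, -0.001]
wrist_force: [-0.2, 0.9, 5.1]
gripper_width: 0.0001
gripper_force: 2.5
```

```bash
python3 -c "from h import *; st()"
```

```text
t 4.65 jig mm [-55.2  30.8  84.3] F [-0.2  0.9  5.1] toolx deg -176.15 tz [ 0. -0. -1.] w 0.0001 q [-0.56  0.07 -0.17  1.33 -0.   -0.63]
```

Request:
servo_tool(
  delta_pos=[
    [0,0,0.03],
    [0,0,0.03],
    [0,0,0.02],
    [0,0,0],
  ],
  rotation=[
    [0,0,0],
    [0,0,0],
    [0,0,0],
    [0,0,0],
  ],
  claw=[0,0,0,0],
)

```text
clock: 5.05
eef_pos: [0.4763, -0.2217, 0.0799]
tool_rot: [0.106, -3.14, 0.002]
wrist_force: [-5.1, 2.6, 18.3]
gripper_width: 0.0001
gripper_force: 9.0
```

It is hard on the stop at 18 N. I'll lift off and check that the lid stays shut.

Request:
servo_tool(
  delta_pos=[
    [0,0,-0.1],
    [0,0,-0.2],
    [0,0,-0.3],
    [0,0,-0.1],
    [0,0,0],
  ],
  rotation=[
    [0,0,0],
    [0,0,0],
    [0,0,0],
    [0,0,0],
    [0,0,0],
  ],
  claw=[0,0,0,0,0],
)

```text
clock: 5.55
eef_pos: [0.4773, -0.2221, 0.1474]
tool_rot: [-0.106, 3.138, -0.002]
wrist_force: [0.4, -0.3, -0.9]
gripper_width: 0.0002
gripper_force: 0.0
```

```bash
python3 - <<'E'
from h import *
st()
im=bot.grab_frame("top")[:,:,::-1][150:310,180:340]
cv2.imwrite("pics/f1.png",cv2.resize(im,(600,600),interpolation=cv2.INTER_CUBIC))
E
```

```text
t 5.55 jig mm [-54.5  30.4 147.4] F [ 0.4 -0.3 -0.9] toolx deg -176.15 tz [ 0.002 -0.001 -1.   ] w 0.0002 q [-0.56  0.05 -0.07  1.45 -0.   -0.63]
```

View pics/f1.png

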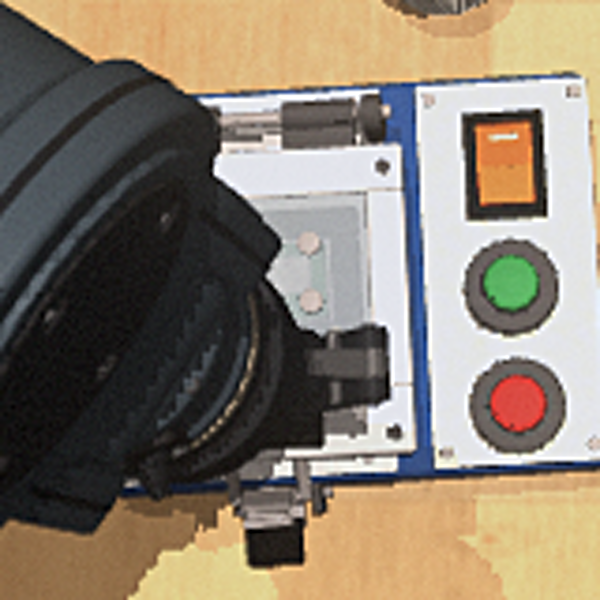

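The lid lies flat and shut; its front corner is at (393,432) in the crop. Next is the rocker's white-barred end, at jig (57,-72).

Request:
servo_tool(
  delta_pos=[
    [-0.28,-0.26,0],
    [-0.28,-0.26,0],
    [-0.28,-0.26,0],
    [-0.28,-0.25,0],
    [0,0,0],
  ],
  rotation=[
    [0,0,0],
    [0,0,0],
    [0,0,0],
    [0,0,0],
    [0,0,0],
  ],
  claw=[0,0,0,0,0],
)

```text
clock: 6.1
eef_pos: [0.5962, -0.3186, 0.1387]
tool_rot: [0.103, -3.134, -0.006]
wrist_force: [-1.1, 0.8, -1.9]
gripper_width: -0.0
gripper_force: 0.0
```

Request:
servo_tool(
  delta_pos=[
    [0,0,0.3],
    [0,0,0.3],
    [0,0,0.1],
    [0,0,0],
  ],
  rotation=[
    [0,0,0],
    [0,0,0],
    [0,0,0],
    [0,0,0],
  ],
  claw=[0,0,0,0],
)

```text
clock: 6.5
eef_pos: [0.5925, -0.3148, 0.0721]
tool_rot: [0.105, -3.133, -0.008]
wrist_force: [-0.2, 0.6, 0.5]
gripper_width: 0.0003
gripper_force: 0.0
```

```bash
python3 -c "from h import *; st()"
```

```text
t 6.5 jig mm [ 54.2 -69.9  72.1] F [-0.2  0.6  0.5] toolx deg -176.14 tz [-0.007  0.005 -1.   ] w 0.0003 q [-0.59  0.46  0.27  1.39 -0.   -0.66]
```

Request:
servo_tool(
  delta_pos=[
    [-0.03,-0.02,0.04],
    [0,0,0.03],
    [0,0,0.03],
    [0,0,0.03],
    [0,0,0],
  ],
  rotation=[
    [0,0,0],
    [0,0,0],
    [0,0,0],
    [0,0,0],
    [0,0,0],
  ],
  claw=[0,0,0,0,0],
)

```text
clock: 7.0
eef_pos: [0.5988, -0.3188, 0.0636]
tool_rot: [-0.106, 3.139, -0.001]
wrist_force: [-0.3, -0.5, 0.8]
gripper_width: 0.0002
gripper_force: 0.1
```

```bash
python3 -c "from h import *; st()"
```

```text
t 7.0 jig mm [ 60.1 -74.3  63.6] F [-0.3 -0.5  0.8] toolx deg -176.15 tz [ 0.001 -0.    -1.   ] w 0.0002 q [-0.59  0.47  0.27  1.37  0.   -0.66]
```

Request:
servo_tool(
  delta_pos=[
    [0.03,0.02,0.02],
    [0,0,0.03],
    [0,0,0.02],
    [0,0,0],
  ],
  rotation=[
    [0,0,0],
    [0,0,0],
    [0,0,0],
    [0,0,0],
  ],
  claw=[0,0,0,0],
)

```text
clock: 7.4
eef_pos: [0.5961, -0.3171, 0.0575]
tool_rot: [-0.106, 3.138, -0.002]
wrist_force: [1.6, -0.3, 4.1]
gripper_width: -0.0001
gripper_force: 1.7
```

```bash
python3 -c "from h import *; st()"
```

```text
t 7.4 jig mm [ 57.5 -72.5  57.5] F [ 1.6 -0.3  4.1] toolx deg -176.14 tz [ 0.002 -0.001 -1.   ] w -0.0001 q [-0.59  0.46  0.25  1.35  0.   -0.66]
```

Request:
servo_tool(
  delta_pos=[
    [0,0,0.02],
    [0,0,0],
  ],
  rotation=[
    [0,0,0],
    [0,0,0],
  ],
  claw=[0,0],
)

```text
clock: 7.6
eef_pos: [0.5962, -0.3171, 0.0573]
tool_rot: [-0.106, 3.137, -0.003]
wrist_force: [-0.1, 0.9, 9.8]
gripper_width: -0.0002
gripper_force: 5.1
```

Request:
servo_tool(
  delta_pos=[
    [0,0,-0.1],
    [0,0,-0.3],
    [-0.2,0,-0.4],
    [-0.4,0,-0.3],
    [0,0,0],
  ],
  rotation=[
    [0,0,0],
    [0,0,0],
    [0,0,0],
    [0,0,0],
    [0,0,0],
  ],
  claw=[0,0,0,0,0],
)

```text
clock: 8.1
eef_pos: [0.6614, -0.3138, 0.1681]
tool_rot: [-0.109, 3.131, -0.007]
wrist_force: [0.6, -0.4, 0.8]
gripper_width: 0.0001
gripper_force: 0.0
```

```bash
python3 - <<'E'
from h import *
st()
a=bot.grab_frame("top")[:,:,::-1][150:290,190:350]
b=bot.grab_frame("scene")[:,:,::-1][150:330,200:380]
cv2.imwrite("pics/g1.png",np.hstack([cv2.resize(a,(457,400),interpolation=cv2.INTER_CUBIC),cv2.resize(b,(340,400))]))
E
```

```text
t 8.1 jig mm [122.9 -73.5 168.1] F [ 0.6 -0.4  0.8] toolx deg -176.01 tz [ 0.009 -0.004 -1.   ] w 0.0001 q [-0.53  0.61  0.68  1.63  0.   -0.6 ]
```

View pics/g1.png

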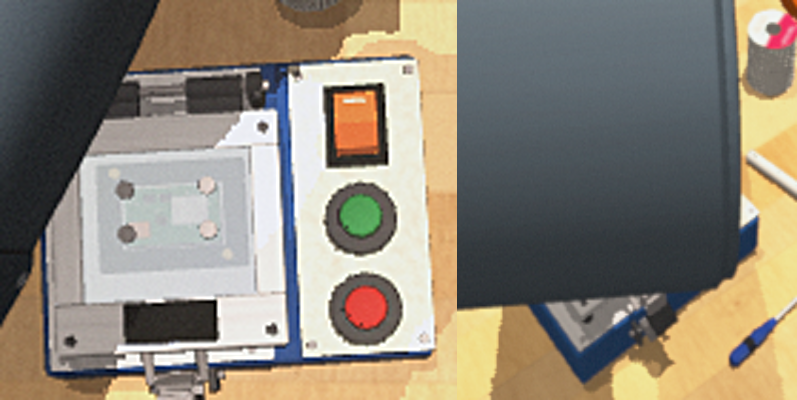

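The top view shows the lid shut and held by the catch, and the rocker at (355,120). I'll compare the rocker's shading before and after to confirm it switched.

```bash
python3 - <<'E'
from h import *
a=cv2.imread("pics/top0.png"); b=bot.grab_frame("top")[:,:,::-1]
for r in range(178,212,2): print(r,a[r:r+2,309:319].mean((0,1)).round(),b[r:r+2,309:319].mean((0,1)).round())
E
```

```text
178 [187. 182. 180.] [213. 232. 230.]
180 [26. 30. 33.] [30. 34. 41.]
182 [ 34.  59. 111.] [ 60. 117. 206.]
184 [ 57. 106. 185.] [155. 195. 235.]
186 [107. 143. 185.] [ 63. 131. 231.]
188 [ 48.  98. 182.] [ 72. 139. 232.]
190 [ 49.  98. 181.] [ 73. 140. 232.]
192 [ 49.  98. 182.] [ 69. 128. 232.]
194 [ 55. 112. 180.] [ 66. 119. 232.]
196 [ 56. 116. 183.] [ 66. 120. 232.]
198 [ 58. 117. 184.] [ 66. 121. 232.]
200 [ 58. 117. 183.] [ 65. 119. 229.]
202 [ 59. 122. 189.] [ 49.  79. 156.]
204 [29. 34. 51.] [43. 49. 55.]
206 [36. 39. 42.] [45. 50. 55.]
208 [151. 154. 153.] [181. 199. 200.]
210 [193. 194. 191.] [219. 236. 238.]
```

The shading of the two halves has swapped, so the power is on. Next is the green button.

Request:
servo_tool(
  delta_pos=[
    [0.33,0.01,0],
    [0.33,0,0],
    [0.33,0,0.1],
    [0.32,0,0.2],
    [0,0,0.2],
  ],
  rotation=[
    [0,0,0],
    [0,0,0],
    [0,0,0],
    [0,0,0],
    [0,0,0],
  ],
  claw=[0,0,0,0,0],
)

```text
clock: 8.75
eef_pos: [0.5169, -0.3186, 0.1109]
tool_rot: [0.1, -3.132, -0.007]
wrist_force: [1.4, -0.2, -0.9]
gripper_width: -0.0001
gripper_force: 0.0
```

Request:
servo_tool(
  delta_pos=[
    [0,0,0.3],
    [0,0,0],
  ],
  rotation=[
    [0,0,0],
    [0,0,0],
  ],
  claw=[0,0],
)

```text
clock: 8.95
eef_pos: [0.518, -0.3168, 0.0771]
tool_rot: [0.103, -3.128, -0.014]
wrist_force: [-0.1, 0.6, -1.6]
gripper_width: -0.0002
gripper_force: 0.0
```

```bash
python3 -c "from h import *; st()"
```

```text
t 8.95 jig mm [-20.4 -66.9  77.1] F [-0.1  0.6 -1.6] toolx deg -176.22 tz [-0.012  0.009 -1.   ] w -0.0002 q [-0.66  0.3   0.07  1.36 -0.   -0.73]
```

Request:
servo_tool(
  delta_pos=[
    [-0.12,-0.03,-0.01],
    [0,0,0],
    [0,0,0],
  ],
  rotation=[
    [0,0,0],
    [0,0,0],
    [0,0,0],
  ],
  claw=[0,0,0],
)

```text
clock: 9.25
eef_pos: [0.5361, -0.3226, 0.0859]
tool_rot: [0.106, -3.139, 0.0]
wrist_force: [0.1, 0.0, -0.6]
gripper_width: -0.0002
gripper_force: 0.0
```

```bash
python3 -c "from h import *; st()"
```

```text
t 9.25 jig mm [ -2.6 -73.9  85.9] F [ 0.1  0.  -0.6] toolx deg -176.14 tz [-0. -0. -1.] w -0.0002 q [-0.65  0.32  0.13  1.37 -0.   -0.72]
```

Request:
servo_tool(
  delta_pos=[
    [0.05,0.02,0.08],
    [0,0,0.06],
    [0,0,0.04],
    [0,0,0.04],
    [0,0,0],
  ],
  rotation=[
    [0,0,0],
    [0,0,0],
    [0,0,0],
    [0,0,0],
    [0,0,0],
  ],
  claw=[0,0,0,0,0],
)

```text
clock: 9.75
eef_pos: [0.5307, -0.3209, 0.066]
tool_rot: [0.105, -3.139, 0.001]
wrist_force: [-6.0, 3.0, 12.7]
gripper_width: -0.0002
gripper_force: 6.1
```

```bash
python3 -c "from h import *; st()"
```

```text
t 9.75 jig mm [ -7.9 -71.8  66. ] F [-6.   3.  12.7] toolx deg -176.15 tz [-0.001 -0.    -1.   ] w -0.0002 q [-0.65  0.32  0.08  1.33 -0.   -0.72]
```

Force rose to 12.7 N with the tip stopped at z = 66. The shut fingertips are probably too wide and are resting on the collar. I'll lift off and tilt the tool so that one corner of the fingertips presses inside it.

Request:
servo_tool(
  delta_pos=[
    [0,0,-0.15],
    [0,0,-0.15],
    [0,0,0],
    [0,0,0],
    [0,0,0],
  ],
  rotation=[
    [0,0,0],
    [-0.07,-0.042,0],
    [-0.07,-0.042,0],
    [-0.07,-0.042,0],
    [-0.07,-0.042,0],
  ],
  claw=[0,0,0,0,0],
)

```text
clock: 10.25
eef_pos: [0.5324, -0.3219, 0.095]
tool_rot: [-0.096, 2.814, 0.648]
wrist_force: [0.3, -0.4, -0.4]
gripper_width: -0.0001
gripper_force: 0.0
```

Request:
servo_tool(
  delta_pos=[
    [0,0,0],
    [0,0,0],
  ],
  rotation=[
    [0,0,0],
    [0,0,0],
  ],
  claw=[0,0],
)

```text
clock: 10.45
eef_pos: [0.5311, -0.3216, 0.0923]
tool_rot: [-0.092, 2.821, 0.647]
wrist_force: [0.4, 0.2, 0.9]
gripper_width: -0.0004
gripper_force: 0.0
```

```bash
cat >> h.py <<'E'
def go(tx,ty,tz,h=.012):
    from scipy.spatial.transform import Rotation as R
    s=bot.get_state(); x=np.load("jig.npy"); J=R.from_euler('z',x[2]).as_matrix(); M=R.from_rotvec(s['tool_rot']).as_matrix()
    c=J.T@(s['eef_pos']+M@[.011,-h,0]-np.r_[x[:2],0]); print("corner jig mm",(c*1e3).round(1),"units to target",(M.T@J@(np.array([tx,ty,tz])/1e3-c)*10).round(3), "unit of 1mm down",(M.T@[0,0,-.001]*10).round(4))
E
python3 - <<'E'
from h import *
st(); go(-12,-74,72)
im=bot.grab_frame("scene")[:,:,::-1][150:330,200:380]
cv2.imwrite("pics/i1.png",np.hstack([cv2.resize(im,(400,400)),cv2.resize(bot.grab_frame("top")[:,:,::-1][150:290,240:380],(400,400))]))
E
```

```text
t 10.45 jig mm [ -7.6 -72.5  92.3] F [0.4 0.2 0.9] toolx deg -179.6 tz [ 0.223  0.437 -0.872] w -0.0004 q [-0.89  0.47  0.24  1.57  0.47 -1.01]
corner jig mm [-17.6 -82.8  84.5] units to target [-0.018  0.023  0.16 ] unit of 1mm down [ 0.0025 -0.0042  0.0087]
```

View pics/i1.png

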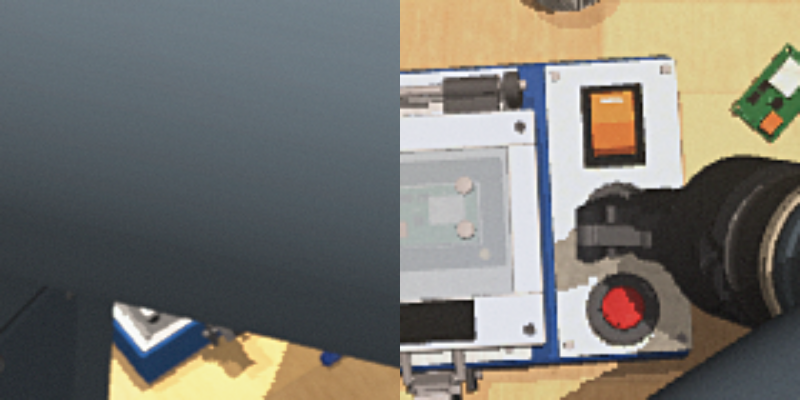

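The view shows the gripper leaning to the right, clear of the red button at (623,307), with its tip over the green one. Now I'll press with the corner.

Request:
servo_tool(
  delta_pos=[
    [-0.02,0.02,0.08],
    [0,0,0.08],
    [0,0,0],
    [0,0,0],
  ],
  rotation=[
    [0,0,0],
    [0,0,0],
    [0,0,0],
    [0,0,0],
  ],
  claw=[0,0,0,0],
)

```text
clock: 10.95
eef_pos: [0.5369, -0.3112, 0.0804]
tool_rot: [-0.097, 2.821, 0.648]
wrist_force: [0.0, 1.1, 0.9]
gripper_width: -0.0002
gripper_force: 0.0
```

```bash
python3 -c "from h import *; st(); go(-12,-74,66)"
```

```text
t 10.95 jig mm [ -1.1 -62.6  80.4] F [0.  1.1 0.9] toolx deg -179.43 tz [ 0.222  0.437 -0.871] w -0.0002 q [-0.87  0.47  0.21  1.53  0.47 -0.99]
corner jig mm [-11.  -72.8  72.6] units to target [ 0.025 -0.038  0.05 ] unit of 1mm down [ 0.0025 -0.0042  0.0087]
```

Request:
servo_tool(
  delta_pos=[
    [0.015,-0.025,0.045],
    [0.008,-0.012,0.026],
    [0,0,0],
  ],
  rotation=[
    [0,0,0],
    [0,0,0],
    [0,0,0],
  ],
  claw=[0,0,0],
)

```text
clock: 11.25
eef_pos: [0.5372, -0.3128, 0.0728]
tool_rot: [-0.095, 2.818, 0.647]
wrist_force: [0.8, -0.0, 2.9]
gripper_width: -0.0
gripper_force: 1.6
```

```bash
python3 -c "from h import *; st(); go(-12,-74,62)"
```

```text
t 11.25 jig mm [ -1.  -64.1  72.8] F [ 0.8 -0.   2.9] toolx deg -179.54 tz [ 0.225  0.437 -0.871] w -0.0 q [-0.87  0.47  0.21  1.52  0.47 -0.99]
corner jig mm [-10.9 -74.4  64.9] units to target [ 0.018 -0.008  0.024] unit of 1mm down [ 0.0025 -0.0042  0.0087]
```

Force is 2.9 N with the corner near z = 65, which matches the button's spring. I'll press further.

Request:
servo_tool(
  delta_pos=[
    [0.005,-0.008,0.018],
    [0.005,-0.008,0.018],
    [0,0,0],
  ],
  rotation=[
    [0,0,0],
    [0,0,0],
    [0,0,0],
  ],
  claw=[0,0,0],
)

```text
clock: 11.55
eef_pos: [0.5373, -0.3128, 0.0698]
tool_rot: [-0.095, 2.818, 0.646]
wrist_force: [-0.6, 1.1, 5.8]
gripper_width: -0.0
gripper_force: 3.0
```

```bash
python3 -c "from h import *; st(); go(-12,-74,62)"
```

```text
t 11.55 jig mm [ -0.8 -64.2  69.8] F [-0.6  1.1  5.8] toolx deg -179.54 tz [ 0.226  0.436 -0.871] w -0.0 q [-0.87  0.47  0.2   1.51  0.47 -0.99]
corner jig mm [-10.8 -74.5  61.9] units to target [ 0.012  0.005 -0.002] unit of 1mm down [ 0.0025 -0.0042  0.0087]
```

Request:
servo_tool(
  delta_pos=[
    [0.005,-0.008,0.018],
    [0.005,-0.008,0.018],
    [0,0,0],
  ],
  rotation=[
    [0,0,0],
    [0,0,0],
    [0,0,0],
  ],
  claw=[0,0,0],
)

```text
clock: 11.85
eef_pos: [0.5376, -0.3129, 0.0691]
tool_rot: [-0.094, 2.816, 0.645]
wrist_force: [-3.4, 1.3, 16.6]
gripper_width: -0.0004
gripper_force: 8.2
```

```bash
python3 -c "from h import *; st(); go(-12,-74,62)"
```

```text
t 11.85 jig mm [ -0.6 -64.3  69.1] F [-3.4  1.3 16.6] toolx deg -179.59 tz [ 0.228  0.436 -0.871] w -0.0004 q [-0.87  0.47  0.2   1.51  0.47 -0.99]
corner jig mm [-10.5 -74.5  61.2] units to target [ 0.013  0.009 -0.009] unit of 1mm down [ 0.0026 -0.0042  0.0087]
```

It has hit a hard stop. While releasing, I'll measure the height at which contact ends, to check the press was a full 6 mm.

Request:
servo_tool(
  delta_pos=[
    [-0.012,0.021,-0.044],
    [0,0,0],
    [0,0,0],
  ],
  rotation=[
    [0,0,0],
    [0,0,0],
    [0,0,0],
  ],
  claw=[0,0,0],
)

```text
clock: 12.15
eef_pos: [0.5371, -0.3127, 0.07]
tool_rot: [-0.095, 2.819, 0.645]
wrist_force: [1.9, 0.0, 4.9]
gripper_width: 0.0001
gripper_force: 2.4
```

```bash
cat >> h.py <<'E'
def avg(n=6):
    L=[]
    for _ in range(n): bot.grab_frame("top"); s=bot.get_state(); L.append(np.r_[s['eef_pos'][2]*1e3,s['wrist_force'],s['gripper_force']])
    print(np.mean(L,0).round(2),np.std(L,0).round(2))
E
python3 -c "from h import *; avg()"
```

```text
[69.79  1.63 -0.19  5.84  2.92] [0.02 0.42 0.33 0.44 0.01]
```

Request:
servo_tool(
  delta_pos=[
    [-0.005,0.008,-0.018],
    [0,0,0],
  ],
  rotation=[
    [0,0,0],
    [0,0,0],
  ],
  claw=[0,0],
)

```text
clock: 12.65
eef_pos: [0.537, -0.3127, 0.0716]
tool_rot: [-0.095, 2.819, 0.646]
wrist_force: [2.9, -0.2, 2.8]
gripper_width: 0.0001
gripper_force: 1.9
```

```bash
python3 -c "from h import *; avg()"
```

```text
[71.32  2.92 -0.42  3.71  1.99] [0.04 0.59 0.47 0.36 0.01]
```

Request:
servo_tool(
  delta_pos=[
    [-0.004,0.006,-0.013],
    [0,0,0],
  ],
  rotation=[
    [0,0,0],
    [0,0,0],
  ],
  claw=[0,0],
)

```text
clock: 13.15
eef_pos: [0.5365, -0.3125, 0.0728]
tool_rot: [-0.095, 2.82, 0.647]
wrist_force: [2.0, -0.6, 3.0]
gripper_width: -0.0001
gripper_force: 1.6
```

```bash
python3 -c "from h import *; avg()"
```

```text
[72.65  2.42 -0.28  2.73  1.63] [0.03 0.28 0.51 0.46 0.01]
```

Request:
servo_tool(
  delta_pos=[
    [-0.004,0.006,-0.013],
    [0,0,0],
  ],
  rotation=[
    [0,0,0],
    [0,0,0],
  ],
  claw=[0,0],
)

```text
clock: 13.65
eef_pos: [0.5363, -0.3123, 0.0742]
tool_rot: [-0.095, 2.821, 0.647]
wrist_force: [2.0, -0.4, 2.4]
gripper_width: 0.0003
gripper_force: 1.2
```

```bash
python3 -c "from h import *; avg(3)"
```

```text
[74.04  1.4  -0.68  2.66  1.25] [0.04 0.57 0.28 0.45 0.01]
```

Request:
servo_tool(
  delta_pos=[
    [-0.002,0.004,-0.009],
    [0,0,0],
  ],
  rotation=[
    [0,0,0],
    [0,0,0],
  ],
  claw=[0,0],
)

```text
clock: 14.0
eef_pos: [0.5363, -0.3124, 0.0751]
tool_rot: [-0.095, 2.821, 0.647]
wrist_force: [1.0, -0.6, 2.0]
gripper_width: 0.0002
gripper_force: 1.0
```

```bash
python3 -c "from h import *; avg(3)"
```

```text
[ 7.508e+01  6.900e-01 -1.000e-02  1.480e+00  9.700e-01] [0.02 0.48 0.21 0.88 0.  ]
```

Request:
servo_tool(
  delta_pos=[
    [-0.002,0.004,-0.009],
    [0,0,0],
  ],
  rotation=[
    [0,0,0],
    [0,0,0],
  ],
  claw=[0,0],
)

```text
clock: 14.35
eef_pos: [0.5363, -0.3124, 0.0762]
tool_rot: [-0.095, 2.82, 0.647]
wrist_force: [0.7, -0.7, 1.9]
gripper_width: 0.0003
gripper_force: 0.7
```

```bash
python3 -c "from h import *; avg(3)"
```

```text
[76.12  1.09 -0.12  1.43  0.7 ] [0.02 0.14 0.37 0.2  0.  ]
```

Contact was still present at 76.1 mm and the stop was at 69.1 mm, so the button went its full 6 mm. I'll retreat.

Request:
servo_tool(
  delta_pos=[
    [-0.02,0.04,-0.08],
    [-0.05,0.08,-0.17],
    [-0.1,0.16,-0.35],
    [-0.1,0.16,-0.35],
    [0,0,0],
  ],
  rotation=[
    [0,0,0],
    [0,0,0],
    [0,0,0],
    [0,0,0],
    [0,0,0],
  ],
  claw=[0,0,0,0,0],
)

```text
clock: 15.0
eef_pos: [0.538, -0.3161, 0.1919]
tool_rot: [-0.098, 2.815, 0.634]
wrist_force: [-0.2, -0.2, 1.9]
gripper_width: -0.0
gripper_force: 0.0
```

Request:
servo_tool(
  delta_pos=[
    [0.2,0,-0.3],
    [0.2,0,-0.3],
    [0,0,-0.3],
    [0,0,0],
    [0,0,0],
  ],
  rotation=[
    [0,0,0],
    [0,0,0],
    [0,0,0],
    [0,0,0],
    [0,0,0],
  ],
  claw=[0,0,0,0,0],
)

```text
clock: 15.5
eef_pos: [0.4773, -0.3543, 0.2527]
tool_rot: [-0.094, 2.82, 0.645]
wrist_force: [0.6, -0.1, -0.2]
gripper_width: 0.0002
gripper_force: 0.0
```

```bash
python3 - <<'E'
from h import *
st()
cv2.imwrite("pics/z.png",cv2.resize(bot.grab_frame("top")[:,:,::-1][90:340,160:440],(672,600)))
E
```

```text
t 15.5 jig mm [ -63.4 -101.6  252.7] F [ 0.6 -0.1 -0.2] toolx deg -179.53 tz [ 0.224  0.436 -0.872] w 0.0002 q [-0.98  0.44  0.51  1.92  0.44 -1.11]
```

View pics/z.png

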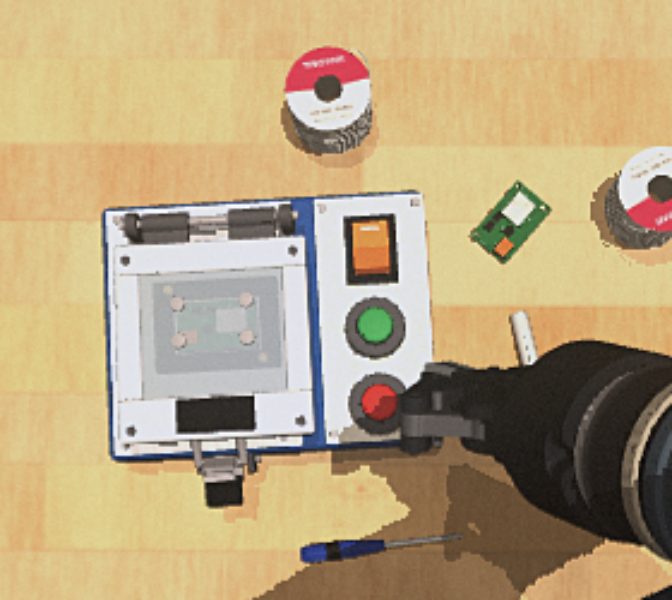

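The lid is shut under the catch, the rocker at (371,248) is on, the green button at (374,325) is out, and nothing around the jig has moved. I'm handing the job in.

```bash
python3 -c "
from station import bot
print(bot.finish_job())"
```

```text
the job is handed in; nothing more can be done
None
```

I handed the job in at about 15.5 s: the lid is latched, the power was switched on after that, and the green button was pressed fully in and came back out; the hand-in returned no verdict.

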